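Rock the ball feeder's seesaw gate over to the right-hand tray

TASK

The left tray of the bench feeder has its practice balls, so the three steel balls waiting in the lane must go to the right tray (left and right as the robot sees them). With a fingertip press down the raised right-hand green pad until the blue seesaw gate rocks fully over to the right, and only then push the red shutter tab to the left as far as it goes, so that the balls roll down the right chute into the right amber tray. Do not touch any ball or pick anything up, and leave everything else where it stands.

Things in the scene. Friction and masses are not known exactly. Their poses are not given: they have to be found in the camera images.
- feeder: Fixed white bench ball feeder, 490 mm wide (y). Origin on the table under the middle of the seesaw gate; +x away from the robot, uphill along the 30 mm wide feed lane; +y to the left (robot's view). At x = 55 mm the red shutter crosses the lane, whose side walls are there 128 mm high. From 84 mm left and right of the middle a chute (at most 80 mm high) slopes out to an amber tray
- gate (a joint): Blue seesaw gate: trough 160 mm long along feeder y, 46 mm wide, pivot along feeder x through the feeder's origin, 80 mm above the table. Radians: -0.25 = left end fully down (balls go left), +0.25 = right end down (balls go right). A brass weight on the sail at its middle (top 152 mm high) makes it tip by itself to the nearer stop; under 1 N on a pad moves it
- pad_right (a point): Middle of the top face of the gate's right-hand green press pad, 36 (feeder x) by 30 (feeder y) by 6 mm, on the robot's side of the trough: 48 mm nearer the robot than the feeder's origin, about 62 mm to its right. About 114 mm above the table when raised, 83 mm when down; free space below. An identical pad is mirrored on the left
- shutter (a joint): Red shutter across the feed lane, slides along feeder +y (to the left). Metres: 0 = shut, 0.040 = fully open (end stop); stays where it is left, moves with about 1 N
- tab (a point): Red upright tab of the shutter: middle of the top edge of its face that looks right, to the lane. 28 mm wide (feeder x), 5 mm thick (y), from 118 to 162 mm above the table; its origin moves with the shutter. When shut, this face is 53 mm from the lane's left wall; the gap is open from above down to the red stem (4 mm wide, top 128 mm above the table) joining tab and blade
- tray_right (a point): Middle of the inner floor of the right-hand amber tray, 4 mm above the table; inside 82 by 82 mm, walls 28 mm high, outer wall 60 mm; axes as the feeder's
- tray_left (a point): The same for the left-hand amber tray, which already holds two balls
- ball1_center (a point): Centre of waiting steel ball 1 (16 mm, 17 g), loose, in the feed lane uphill of the shutter
- ball2_center (a point): Centre of waiting steel ball 2 (16 mm, 17 g), loose, in the feed lane uphill of the shutter
- ball3_center (a point): Centre of waiting steel ball 3 (16 mm, 17 g), loose, in the feed lane uphill of the shutter
- ball1: Waiting steel ball 1; its origin turns with it, use the centre
- ball2: Waiting steel ball 2; its origin turns with it, use the centre
- ball3: Waiting steel ball 3; its origin turns with it, use the centre
- done1_center (a point): Centre of steel ball (16 mm) already in the left tray; stays there
- done2_center (a point): Centre of steel ball (16 mm) already in the left tray; stays there
- done1: Steel ball in the left tray; its origin turns with it, use the centre
- done2: Steel ball in the left tray; its origin turns with it, use the centre
- paper_cup: White paper-style cup, 72 mm across the rim, 85 mm high, stands behind the left chute; bystander, loose, origin at the middle of its underside
- bottle: Clear bottle with black cap, 56 mm across, 115 mm high, stands behind the right chute; bystander, loose, origin at the middle of its underside
- cork_disc: Cork disc, 90 mm across, 10 mm thick; bystander, loose, origin at the middle of its underside
- marker: Black marker pen, 120 by 13 by 15 mm, along its x; bystander, loose, origin at the middle of its underside
- tweezers: Green tweezers, 130 by 16 by 8 mm, along its x, lying flat; bystander, loose, origin at the middle of its underside
- phone: Black phone lying flat, 150 by 72 by 9 mm; bystander, loose, origin at the middle of its underside
- beige_cup: Beige cup, 76 mm across the rim, 100 mm high; bystander, loose, origin at the middle of its underside

How it is judged:
By the outcome, as a careful person would: the job done as asked, in the order asked, and still so for the second after the job is handed in, with the robot touching nothing.
It also fails if it takes over 42 s, if anything falls off the work surface, if the arm or the gripper's body presses on something with over 40 N, if the wrist force passes 120 N, or if a joint passes its speed limit or range.

ROBOT

A 6-joint arm with a two-finger parallel gripper is mounted at the origin on the work surface. World frame = base frame: x ahead of the robot, y to its left, z up, the work surface at z = 0. Lengths are in m, angles in degrees, forces in N, time in s.
With the tool pointing down it reaches from about 0.325 to 0.875 m from the base axis. Payload 4.4 kg.
Tool frame: the origin (TCP) lies midway between the tips of the shut fingers; the grasp point (between the pads) lies 19 mm behind it (bot.pinch_z is the distance from the TCP to the grasp point, in m); x points along the fingers, y is the direction in which the jaws open and shut, and the axes are right-handed (so a half turn about x gives the same grasp; the last joint's range is limited). The gripper opens to 85 mm and grips with 20 to 120 N. Pads are 22 mm wide; open, the fingers measure 114 mm over their backs; the gripper's body (76 mm by 85 mm) begins 54 mm behind the grasp point. The pads swing forward as they close: fully open they stand 13 mm farther back than shut.
Start: joints at [65.403, 11.837, 88.321, -0, 79.842, -8.623], TCP at [0.158, 0.553, 0.231] pointing down, gripper open.
Joint ranges: [-156.59, 156.59], [-49.26, 127.26], [12.9, 141.05], [-63.56, 243.56], [4.71, 150.69], [-161.64, 161.64]. Speed limits (degrees/s): [159.86, 159.86, 180, 180, 180, 180].

INTERFACE

Orientations are given as a 3x3 rotation matrix whose columns are the frame's x, y, z axes.
In Python, from rig import bot, eoat, read_camera, nets, readout gives the robot as it stands. The module is installed in compiled form; this text tells all that it offers. Calls block until the motion is done:
- bot.goto(position, orientation): joint-space move of the TCP to a pose.
- bot.move_l(position, orientation=None, feed=0.15, contact_N=None): straight line of the TCP; orientation=None keeps the orientation; feed is the mean speed in m/s. With contact_N (N) it stops when the force on the tool has changed by that much, and returns True; else False.
- bot.movej(angles): joint-space move.
- eoat.ungrasp() and eoat.clamp(squeeze=None): open the fingers fully, or close them until they stop; squeeze is the grip in N (None keeps the last).
- bot.sleep(seconds).
- bot.solve_ik(position, orientation): joint angles nearest the present ones, or None.
- read_camera(name): name is "scene" or "top" or "wrist"; returns a dict with "pixels" (480x640x3 uint8, red, green, blue), "depth" (480x640 float32, m along the optical axis (not along the pixel's ray), 0 where there is no reading), "intrinsics" (3x3 intrinsics, pixels), "position" and "rotation" of the camera in the world; the wrist camera has in their place "tool_from_camera" (4x4, takes a point from camera to tool coordinates, whose origin is the TCP and whose axes are the tool frame's). Camera axes: x right, y up, looking along -z (the intrinsics and any distortion apply to the point x, -y, -z); pixel columns grow to the right and rows downward; lengths in m; the calibration is good to about 2 mm. The wrist camera is an equidistant fisheye: a pixel r from the principal point sees the ray r / f radians off the axis. A picture is of the moment at which its call begins: read the wrist's pose just before it.
A pose or a line that the arm cannot do raises bot.MotionError and nothing moves.
- bot.sign_off(): hands the job in, once; it reports no verdict.
Trained networks look in the newest picture that a camera, given by its name, has taken for a name from the list of things; names that differ only in an ending like _2 or _b are one class to them, and where a whole thing is asked for, a point or a joint stands for the part that bears it (a point fixed in the world has none). Each returns a list of dicts, best first, with "p" (0 to 1); they miss things now and then, are a little off and sometimes report something else, mostly with a low value. They report only what shows in the picture. A call takes as long as a camera call.
- nets.recognise(camera, thing): "xy" ([column, row] as shares, 0 to 1, of the picture: columns of its width, rows of its height, amid what is visible of it).
- nets.landmark_of(camera, thing): "xy" ([column, row] as shares, 0 to 1, of the picture: columns of its width, rows of its height: a listed point, or the origin of a listed thing).
Readings, each from a call of its own:
- readout.current_t(): time.
- readout.current_joints(): joint angles.
- readout.current_qd(): joint speeds.
- readout.current_joint_torque(): joint torques, N m.
- readout.current_position(): TCP position.
- readout.current_tool_rot(): TCP orientation.
- readout.current_ft_force(): force on the tool from outside, world axes, zero at the start.
- readout.current_moment(): the same for the moment, N m.
- readout.current_opening(): finger opening in m.
Only numpy, scipy, OpenCV 4.12 (cv2) and the standard library are available. Lean on these libraries where they do the work, as an engineer would, in place of code of your own. Each camera call takes 0.05 s, during which the arm holds its last target.

## Working session

There is one attempt and no reset: what is moved stays moved. The work goes in short steps, each a Python script; the robot and the scene stay as the last script left them, time stands still between calls to the robot, and variables do not carry over. Pictures are saved under pics/ and viewed, and the job is handed in when it is done.

```bash
mkdir -p pics
cat > h.py <<'E'
import numpy as np, cv2
from rig import bot, eoat, read_camera, nets, readout
def cam(n,save=None):
    c=read_camera(n)
    if save: cv2.imwrite('pics/'+save+'.png',c['pixels'][:,:,::-1])
    return c
def px2w(c,u,v,d=None,z=None):
    K=np.array(c['intrinsics']);
    r=np.array([(u-K[0,2])/K[0,0],-(v-K[1,2])/K[1,1],-1.0])
    R=np.array(c['rotation']);p=np.array(c['position'])
    w=R@r
    if z is not None: return p+w*(z-p[2])/w[2]
    if d is None: d=c['depth'][int(round(v)),int(round(u))]
    return p+w*d
def w2px(c,P):
    K=np.array(c['intrinsics']);R=np.array(c['rotation']);q=R.T@(np.array(P)-np.array(c['position']))
    return np.array([K[0,2]+K[0,0]*q[0]/-q[2],K[1,2]+K[1,1]*q[1]/q[2]])
E
python3 - <<'E'
from h import *
print(readout.current_t())
for n in ['top','scene']:
    c=cam(n,n+'0'); print(n,c['position'],np.round(c['rotation'],3).tolist(),np.array(c['intrinsics']).tolist())
    for t in ['feeder','gate','pad_right','tab','shutter','tray_right','tray_left','ball1_center','done1_center']:
        for f in (nets.landmark_of,):
            for r in f(n,t)[:3]:
                u,v=r['xy'][0]*640,r['xy'][1]*480
                d=c['depth'][min(479,int(v)),min(639,int(u))]
                print(t,round(r['p'],2),round(u),round(v),np.round(px2w(c,u,v,d),3))
print(readout.current_t())
E
```

```text
0.0
top [0.23612629 0.00550575 1.82232417] [[0.015, 0.984, -0.179], [-1.0, 0.017, 0.009], [0.012, 0.179, 0.984]] [[603.3225482204352, 0.0, 315.2692631124412], [0.0, 603.3225482204352, 246.08718542416588], [0.0, 0.0, 1.0]]
feeder 0.89 354 259 [ 0.518 -0.124  0.073]
feeder 0.71 141 259 [0.518 0.516 0.009]
feeder 0.23 362 232 [0.236 0.006 1.822]Traceback (most recent call last):
  File "<stdin>", line 7, in <module>
ValueError: it knows: ball, ball1_center, ball2_center, ball3_center, beige_cup, bottle, cork_disc, done, done1_center, done2_center, feeder, marker, pad_right, paper_cup, phone, tab, tray_left, tray_right, tweez
```

Run:
```python
from h import *
for n in ['top','scene']:
    c=cam(n,n+'1'); print(n,c['position'],np.round(c['rotation'],3).tolist(),np.array(c['intrinsics']).tolist())
    for t in ['feeder','pad_right','tab','tray_right','tray_left','ball1_center','done1_center']:
            for r in nets.landmark_of(n,t)[:3]:
                u,v=r['xy'][0]*640,r['xy'][1]*480
                d=c['depth'][min(479,int(v)),min(639,int(u))]
                print(t,round(r['p'],2),round(u),round(v),np.round(px2w(c,u,v,d),3))
print(readout.current_t())
```

```text
top [0.23612629 0.00550575 1.82232417] [[0.015, 0.984, -0.179], [-1.0, 0.017, 0.009], [0.012, 0.179, 0.984]] [[603.3225482204352, 0.0, 315.2692631124412], [0.0, 603.3225482204352, 246.08718542416588], [0.0, 0.0, 1.0]]
feeder 0.83 352 260 [ 0.512 -0.119  0.087]
feeder 0.61 347 308 [ 0.379 -0.108  0.011]
feeder 0.6 392 323 [ 0.336 -0.245 -0.005]
pad_right 0.72 364 233 [ 0.585 -0.149  0.128]
pad_right 0.63 372 279 [ 0.455 -0.173  0.112]
tab 0.16 372 279 [ 0.455 -0.175  0.107]
tray_right 0.57 419 278 [ 0.473 -0.328  0.005]
tray_right 0.21 363 233 [ 0.585 -0.146  0.123]
tray_left 0.92 289 246 [0.566 0.069 0.008]
ball1_center 0.56 361 234 [ 0.581 -0.142  0.124]
done1_center 0.69 289 241 [0.578 0.069 0.024]
done1_center 0.44 292 250 [0.553 0.061 0.001]
scene [ 1.15681398 -0.24425627  1.23620975] [[0.387, -0.789, 0.477], [0.922, 0.335, -0.193], [-0.007, 0.514, 0.857]] [[529.9891614555177, 0.0, 320.0706670089144], [0.0, 529.9891614555177, 243.27026226717527], [0.0, 0.0, 1.0]]
feeder 0.65 270 280 [ 0.584 -0.141  0.121]
pad_right 0.77 238 241 [ 0.448 -0.176  0.116]
pad_right 0.55 268 286 [ 0.602 -0.151  0.13 ]
tab 0.67 297 263 [ 0.581 -0.07   0.151]
tray_right 0.58 188 290 [ 0.469 -0.335  0.003]
tray_left 0.69 343 268 [0.562 0.06  0.002]
ball1_center 0.37 270 280 [ 0.585 -0.14   0.126]
done1_center 0.46 343 259 [0.545 0.068 0.015]
0.9
```

View pics/top0.png

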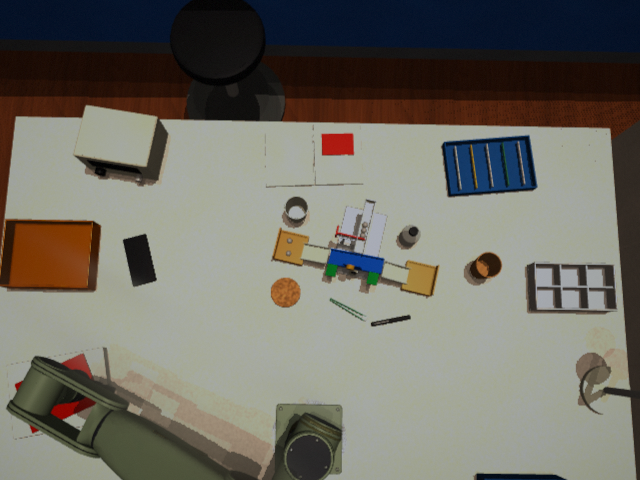

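View pics/scene1.png

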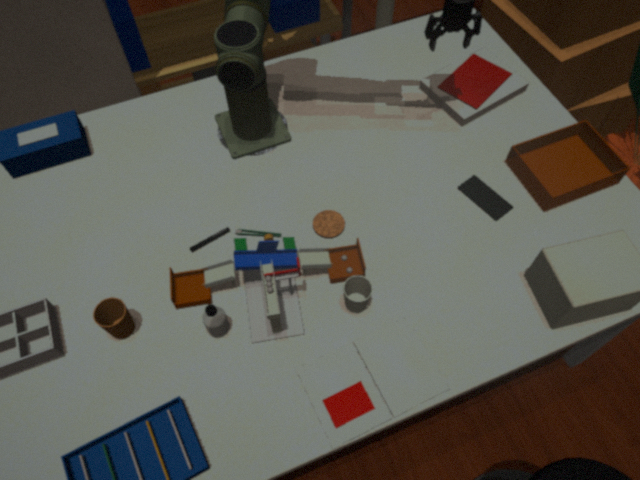

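The gate is tipped left: the green pads are at about (331,268) and (373,279) in top, and the red tab is left of the lane. I'll take a closer look with the wrist camera.

```bash
cat >> h.py <<'E'
yaw=np.arctan2(-0.095,0.397)
def setF(o,y):
    global O,X,Y,Z
    O=np.array([o[0],o[1],0.]);X=np.array([np.cos(y),np.sin(y),0]);Y=np.array([-np.sin(y),np.cos(y),0]);Z=np.array([0,0,1.])
setF((0.518,-0.132),yaw)
def F(x,y,z): return O+X*x+Y*y+Z*z
def toF(p):
    d=np.asarray(p)-O; return np.array([d@X,d@Y,d@Z])
def rot(tilt=0,s=1,jaw='y'):
    # tool leaning back toward robot by tilt deg
    t=np.radians(tilt); ax=np.sin(t)*X-np.cos(t)*Z
    if jaw=='y': ay=s*Y
    else:
        ay=s*(np.cos(t)*X+np.sin(t)*Z)
    return np.column_stack([ax,ay,np.cross(ax,ay)])
def wpx(c,tp,tR,u,v,d=None,z=None):
    K=np.array(c['intrinsics']);T=np.array(c['tool_from_camera'])
    a=np.array([(u-K[0,2])/K[0,0],(v-K[1,2])/K[1,1]]);th=np.hypot(*a)
    k=np.sin(th)/th if th>1e-9 else 1
    r=np.array([a[0]*k,-a[1]*k,-np.cos(th)])
    Rw=tR@T[:3,:3]; p=tp+tR@T[:3,3]; w=Rw@r
    if z is not None: return p+w*(z-p[2])/w[2]
    if d is None: d=c['depth'][int(round(v)),int(round(u))]
    return p+w*d/np.cos(th)
def wrist(save):
    tp=np.array(readout.current_position());tR=np.array(readout.current_tool_rot())
    return cam('wrist',save),tp,tR
E
python3 - <<'E'
from h import *
for s in (1,-1):
  for jaw in 'xy':
    for P,t in ((F(-.06,0,.36),0),(F(-.048,-.06,.1),20),(F(.055,.04,.14),0)):
        q=bot.solve_ik(P,rot(t,s,jaw)); print(s,jaw,None if q is None else np.round(q))
eoat.clamp()
bot.goto(F(-.06,0,.36),rot(0,1,'y'))
c,tp,tR=wrist('w0'); print(np.round(c['tool_from_camera'],3).tolist(),np.array(c['intrinsics']).tolist())
for t in ['feeder','pad_right','tab','tray_right','tray_left','ball1_center','done1_center']:
    for r in nets.landmark_of('wrist',t)[:3]:
        u,v=r['xy'][0]*640,r['xy'][1]*480
        d=c['depth'][min(479,int(v)),min(639,int(u))]
        p=wpx(c,tp,tR,u,v,d)
        print(t,round(r['p'],2),round(u),round(v),np.round(p,3),np.round(toF(p),3))
print(readout.current_t(),readout.current_opening())
E
```

```text
1 x [-25.  -5.  91.  -0.  94. -11.]
1 x [-37.  -0. 122.  12.  41. -31.]
1 x [-19.  19.  91.  -0.  70.  -5.]
1 y [ -25.   -5.   91.   -0.   94. -101.]
1 y [ -37.   -0.  122.   12.   41. -121.]
1 y [-19.  19.  91.  -0.  70. -95.]
-1 x None
-1 x [-37.  -0. 122.  12.  41. 149.]
-1 x None
-1 y [-25.  -5.  91.  -0.  94.  79.]
-1 y [-37.  -0. 122.  12.  41.  59.]
-1 y [-19.  19.  91.  -0.  70.  85.]
[[0.001, 0.269, -0.963, -0.143], [1.0, 0.001, 0.001, 0.0], [0.001, -0.963, -0.269, -0.068], [0.0, 0.0, 0.0, 1.0]] [[371.64829954431775, 0.0, 326.3561066267419], [0.0, 371.64829954431775, 248.152803281368], [0.0, 0.0, 1.0]]
feeder 0.67 329 239 [ 0.488 -0.122  0.123] [-0.032  0.003  0.123]
feeder 0.6 316 135 [ 0.374 -0.112 -0.001] [-0.145 -0.014 -0.001]
pad_right 0.83 272 222 [ 0.457 -0.177  0.116] [-0.049 -0.058  0.116]
tab 0.91 396 326 [ 0.587 -0.073  0.158] [0.054 0.073 0.158]
tab 0.49 190 242 [ 0.474 -0.326  0.004] [ 0.002 -0.199  0.004]
tray_right 0.98 191 242 [ 0.474 -0.323  0.005] [ 0.002 -0.196  0.005]
tray_right 0.7 101 282 [ 0.493 -0.482  0.038] [ 0.057 -0.346  0.038]
tray_right 0.39 463 238 [0.56  0.06  0.005] [-0.004  0.197  0.005]
tray_left 0.66 462 238 [0.56  0.059 0.005] [-0.004  0.196  0.005]
done1_center 0.48 469 226 [0.541 0.069 0.017] [-0.025  0.2    0.017]
4.7083 0.00018141690377412281
```

View pics/w0.png

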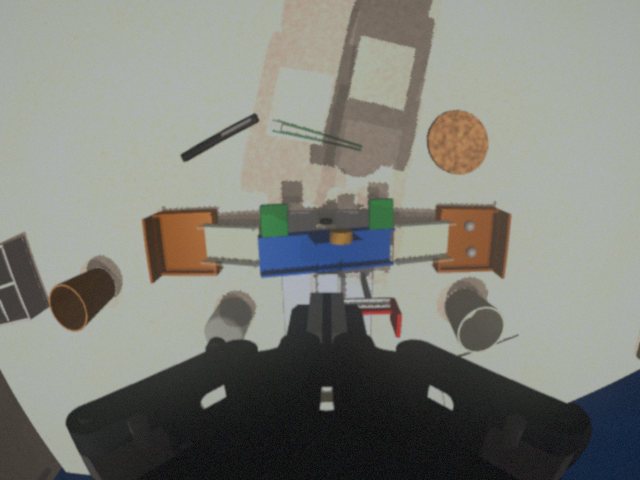

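The picture agrees with the nets: right pad at (272,222), tab at (397,320), trays symmetric about the feeder origin. Now I'll press the pad.

Run:
```python
from h import *
R=rot(20,1,'y')
bot.goto(F(-.046,-.061,.18),R)
print(readout.current_t(),readout.current_ft_force())
h=bot.move_l(F(-.046,-.061,.128),R,feed=.1,contact_N=6); print(h)
h=bot.move_l(F(-.046,-.063,.080),R,feed=.05,contact_N=6); print(h,toF(readout.current_position()),readout.current_ft_force())
bot.sleep(.2)
c,tp,tR=wrist('w1')
cam('scene','s1')
print(readout.current_t(),readout.current_ft_force())
```

```text
5.5 [0.67810199 0.71860962 0.61157264]
False
True [-0.04630062 -0.06232156  0.08678209] [-4.22088994  2.37281023 11.0641408 ]
7.2417 [-4.09979931  2.07763121  9.09658167]
```

View pics/w1.png

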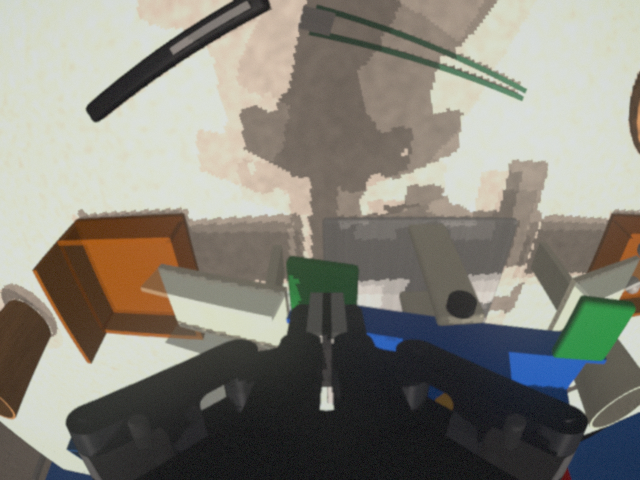

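The gate is over to the right: the right pad under the finger is low, the left pad at (595,328) is up, and the finger stopped against the end stop. I'll retreat and check that it stays there.

Run:
```python
from h import *
R=rot(20,1,'y')
bot.move_l(F(-.05,-.062,.18),R,feed=.1)
bot.goto(F(-.02,.045,.30),rot(0,1,'y'))
bot.sleep(.1)
c,tp,tR=wrist('w2')
for t in ['pad_right','tab','tray_right','ball1_center']:
    for r in nets.landmark_of('wrist',t)[:3]:
        u,v=r['xy'][0]*640,r['xy'][1]*480
        p=wpx(c,tp,tR,u,v,c['depth'][min(479,int(v)),min(639,int(u))])
        print(t,round(r['p'],2),round(u),round(v),np.round(toF(p),3))
print(readout.current_t(),readout.current_ft_force())
```

```text
pad_right 0.77 215 190 [-0.051 -0.067  0.083]
tab 0.56 363 322 [-0.028  0.057  0.319]
tray_right 0.92 142 226 [-0.001 -0.197  0.005]
ball1_center 0.63 280 309 [0.055 0.    0.128]
ball1_center 0.48 278 104 [-0.143 -0.013 -0.   ]
ball1_center 0.43 454 204 [-0.026  0.197  0.016]
9.375 [-0.72058722  1.2452031   0.23472706]
```

View pics/w2.png

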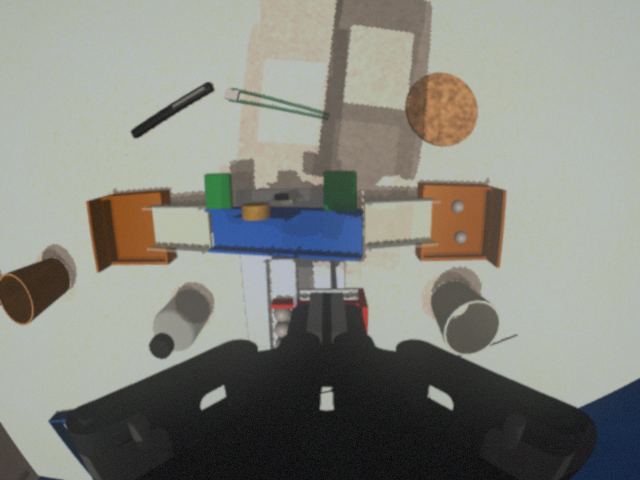

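The gate stays fully right (pad_right at 83 mm, trough tilted to the right at (285,230)), and the balls are still held at about (280,315). Next the shutter: I'll enter the gap and push left.

Run:
```python
from h import *
R=rot(0,1,'y')
bot.goto(F(.055,.046,.19),R)
h=bot.move_l(F(.055,.046,.139),R,feed=.08,contact_N=4); print(h,toF(readout.current_position()),readout.current_ft_force())
if not h:
    h=bot.move_l(F(.055,.125,.139),R,feed=.06,contact_N=7); print(h,toF(readout.current_position()),readout.current_ft_force())
    c,tp,tR=wrist('w3'); cam('scene','s3')
print(readout.current_t(),readout.current_ft_force())
```

```text
False [0.05522681 0.04598639 0.13903232] [-0.39244706 -0.51642108  0.34577198]
True [0.05481321 0.09580598 0.13882127] [-0.7445423 -3.5281155  2.6460919]
11.7167 [ 1.16610926 -2.50755383  1.19455926]
```

View pics/w3.png

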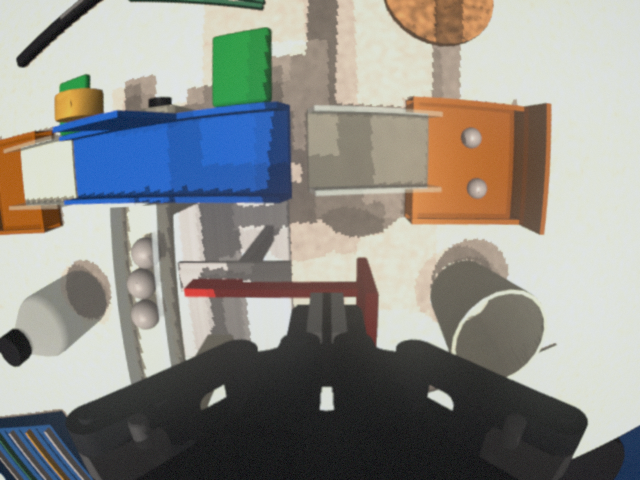

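The balls are rolling (143,250–315). I'll push a little harder to confirm the end stop.

Run:
```python
from h import *
R=rot(0,1,'y')
h=bot.move_l(F(.055,.115,.139),R,feed=.03,contact_N=12); print(h,toF(readout.current_position()),readout.current_ft_force())
bot.sleep(.3)
print(toF(readout.current_position()),readout.current_ft_force())
bot.move_l(F(.055,.082,.139),R,feed=.08)
bot.move_l(F(.055,.082,.20),R,feed=.15)
bot.goto(F(-.06,0,.38),R)
c,tp,tR=wrist('w4'); 
for t in ['pad_right','tab','ball1_center']:
    for r in nets.landmark_of('wrist',t)[:4]:
        u,v=r['xy'][0]*640,r['xy'][1]*480
        p=wpx(c,tp,tR,u,v,c['depth'][min(479,int(v)),min(639,int(u))])
        print(t,round(r['p'],2),round(u),round(v),np.round(toF(p),3))
print(readout.current_t(),readout.current_ft_force())
```

```text
True [0.05463545 0.09560829 0.1383506 ] [ 0.27064613 -2.32635376  0.89400979]
[0.05423158 0.09549468 0.13780836] [-0.59127873 -0.86346671  0.29426381]
pad_right 0.75 271 212 [-0.051 -0.067  0.084]
pad_right 0.32 193 240 [ 0.001 -0.199  0.007]
tab 0.57 426 317 [0.051 0.11  0.16 ]
tab 0.43 236 309 [ 0.089 -0.127  0.056]
ball1_center 0.48 167 224 [-0.023 -0.24   0.005]
14.325 [ 0.36155227  0.11951352 -0.4356953 ]
```

View pics/w4.png

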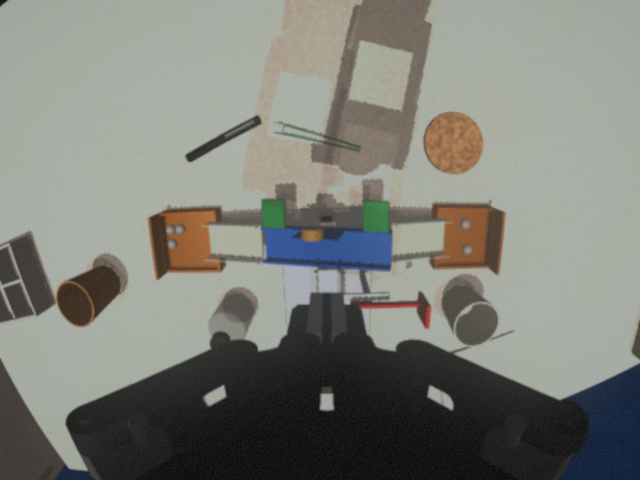

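All three balls are in the right tray (about (173,236)). Net readings put the tab travel at about 37 ± few mm, so I'll measure the shutter more exactly.

Run:
```python
from h import *
c=cam('scene','s4'); cam('top','t4')
R0=cv2.imread('pics/scene1.png')[:,:,::-1].astype(int); R4=c['pixels'].astype(int)
w0=cv2.imread('pics/w0.png')[:,:,::-1].astype(int); w4=cv2.imread('pics/w4.png')[:,:,::-1].astype(int)
for n,I,b in (('s0',R0,(240,300,270,330)),('s4',R4,(240,300,270,330))):
    m=(I[...,0]>90)&(I[...,1]<60)&(I[...,2]<70)
    v,u=np.nonzero(m[b[0]:b[1],b[2]:b[3]]); print(n,len(u),u.min()+b[2],u.max()+b[2],v.min()+b[0],v.max()+b[0])
for n in ('scene1','s4','t4'):
    I=cv2.imread('pics/%s.png'%n); I=I[225:325,160:380] if n!='t4' else I[190:310,260:450]
    cv2.imwrite('pics/%s_z.png'%n,cv2.resize(I,None,fx=3.6,fy=3.6,interpolation=cv2.INTER_CUBIC))
print(w2px(c,F(.055,.07,.162)),w2px(c,F(.055,.11,.162)))
```

```text
s0 59 270 329 257 273
s4 78 279 329 258 272
[294.99849217 263.76786457] [312.0986811  261.25982299]
```

Run:
```python
import cv2
a=cv2.imread('pics/scene1_z.png');b=cv2.imread('pics/s4_z.png')
import numpy as np
v=np.vstack([a,b]);h=v.shape[0]
cv2.imwrite('pics/cmp.png',cv2.resize(v,None,fx=590/h,fy=590/h))
```

```text
(no output)
```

View pics/cmp.png

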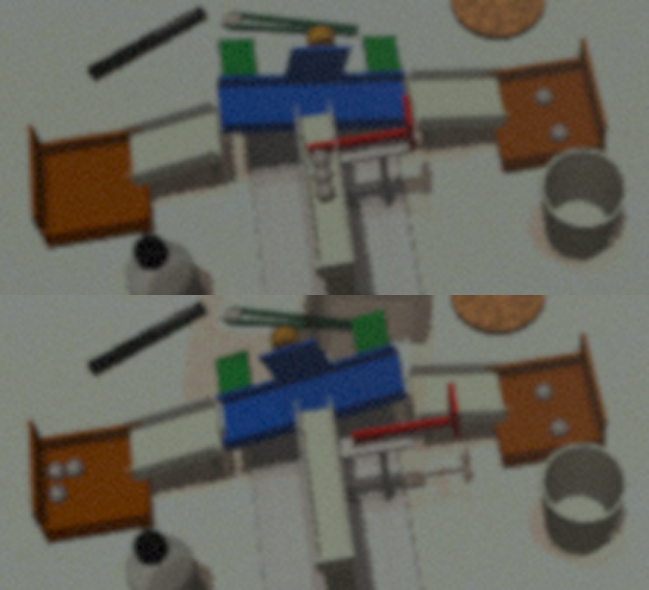

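The comparison shows about 36 mm of shutter travel (±2), which leaves the end stop in doubt. There's time (about 15 of 42 s used), so I'll push again slowly and more firmly.

Run:
```python
from h import *
R=rot(0,1,'y')
bot.goto(F(.055,.078,.20),R)
print(bot.move_l(F(.055,.078,.139),R,feed=.1,contact_N=6))
for y in (.088,.092,.094,.096,.097,.098,.099,.100,.101,.102,.103,.104):
    h=bot.move_l(F(.055,y,.139),R,feed=.03,contact_N=20)
    p=toF(readout.current_position()); f=np.array(readout.current_ft_force())
    print(y,h,np.round(p[1],4),round(f@Y,1))
    if h or f@Y<-14: break
print(readout.current_t())
```

```text
False
0.088 False 0.0883 0.8
0.092 False 0.0922 0.3
0.094 False 0.0941 0.4
0.096 False 0.0958 -1.0
0.097 False 0.0959 -4.6
0.098 False 0.096 -7.9
0.099 False 0.096 -10.6
0.1 False 0.0961 -12.4
0.101 False 0.0962 -15.5
18.6083
```

It holds at y = 0.096 while the force climbs to 15 N, so the shutter is at its end stop. I'll withdraw and do a last check.

Run:
```python
from h import *
R=rot(0,1,'y')
bot.move_l(F(.055,.080,.139),R,feed=.08)
bot.move_l(F(.055,.080,.20),R,feed=.15)
bot.goto(F(-.06,0,.38),R)
bot.sleep(.3)
c,tp,tR=wrist('w5'); cam('top','t5')
for t in ['pad_right','tab']:
    for r in nets.landmark_of('wrist',t)[:1]:
        u,v=r['xy'][0]*640,r['xy'][1]*480
        p=wpx(c,tp,tR,u,v,c['depth'][min(479,int(v)),min(639,int(u))])
        print(t,round(r['p'],2),round(u),round(v),np.round(toF(p),3))
print(readout.current_t(),readout.current_ft_force())
```

```text
pad_right 0.93 271 214 [-0.049 -0.067  0.083]
tab 0.98 423 317 [0.056 0.109 0.153]
20.9833 [-0.00708305 -0.17234218  0.40097631]
```

View pics/w5.png

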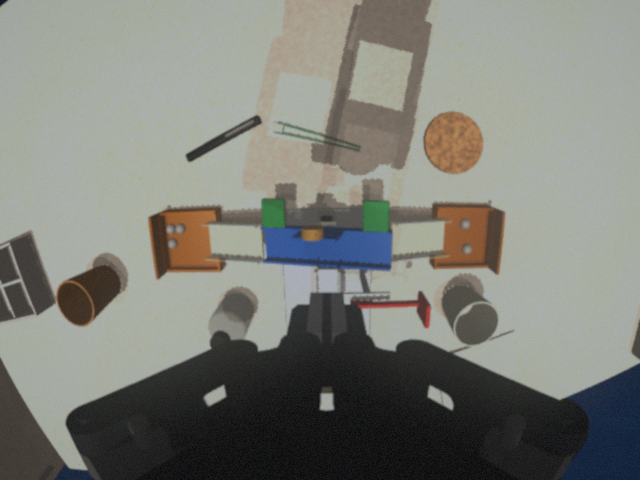

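The view is unchanged: three balls in the right tray (170–180, 229–244), two in the left (465, 225 and 250), gate right, bystanders in place.

```bash
python3 -c "
from h import *
bot.sign_off(); print(readout.current_t())"
```

```text
the job is handed in; nothing more can be done
the job is handed in; nothing more can be done
```

The three steel balls are in the right amber tray, and I handed the job in at about 21 s of the allowed 42 s.

- **Order:** With the shut fingertips I pressed the right pad down until it hit its stop. Before touching the shutter I checked that the gate stayed fully right: the pad read 83 mm high. Only then did I push the red tab left.
- **Last checks:** The two practice balls are still in the left tray and the gate is still fully right. The objects around the feeder look unmoved, and the robot is clear of everything.
- **One disagreement:** The camera readings put the shutter travel at about 36–37 mm rather than 40 mm. I pushed a second time, and the finger stopped at the same position as before while the force rose to 15 N. I take that as the end stop and the gap as camera error.

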